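# Feel for the release notch and pop the paint case

## Task

Open the grey paint case by its hidden release: put a fingertip on the plain left-hand end of the case's front rim (left as the robot sees it), sweep it along the rim's top, touching, to find the notch, and press the catch inside the notch all the way down, so that the lid rises ajar by itself and stays so; then move clear. Do not force anything, do not touch the lid, and leave the things lying around where they are.

Things in the scene. Friction and masses are not known exactly. Their poses are not given: they have to be found in the camera images.
- case: The grey paint case, fixed to the table: 180 mm deep (its x) x 360 mm wide (its y) x 60 mm high (its z). Origin at the centre of its underside; its -x side faces the robot (yaw within 0.2 rad). Front rim: a flat-topped strip along the whole width, top 60 mm up, from x = -90 to -50 mm. All of it is the same grey.
- rim_mid (a point): Mid-point of the rim's top; axes as the case's. From left (+y) to right the rim is: a plain 36 mm end piece (rim_start), six 48 mm segments (centres y = 120, 72, 24, -24, -72, -120 mm), an end piece (rim_end). Five segments are plain and flat; one, any of them, has the notch: 42 mm long, open at the front, 3 mm walls at its back (x = +17 to +20 mm here) and sides.
- rim_start: The plain end piece at the left end (+y of the case) of the front rim: 40 mm deep (x), 36 mm along the rim (y), flat top level with the rim. Origin at the centre of its underside, 30 mm below its flat top. Axes as the case's. Fixed. The whole rim is hard and rigid: touch lightly; a finger push over 60 N would damage it.
- rim_end: The same plain end piece at the right end (-y of the case) of the front rim, origin likewise 30 mm below its top. Fixed.
- catch (a joint): The catch in the notch, m: 0 = up, 0.008 = fully down at its stop. Flat top 34 mm deep x 40 mm along the rim, 6 mm below the rim's top when up, 14 mm when down. Its place along the rim is not given: feel for the drop with a fingertip, or see it. Slides straight down against about 7 to 8 N, stays where it is left, and drives the lid in proportion, to 0.22 rad.
- lid: The clear lid with grey border behind the rim, 128 mm deep, 356 mm wide, 6 mm thick. Border 2.7 mm above the rim's top when shut; front edge 10 mm behind the rim. Hinged along its far (+x) edge, origin on the hinge; its z axis is upright when shut, leaning by the opening angle. It rises by itself as the catch goes down: front edge ends 28 mm higher.
- jar_a: Bystander, loose: small paint jar with paper label, 36 mm across, 45 mm tall; stands beside the case's left end. Origin at the centre of its underside.
- jar_b: Bystander, loose: glass jar, 44 mm across, 55 mm tall; stands beside the case's right end. Origin at the centre of its underside.
- glue: Bystander, loose: thin glue bottle, 28 mm across, 85 mm tall; stands beside the case's right end, farther back. Origin at the centre of its underside.
- mug: Bystander, loose: white mug with paint brushes standing in it, 76 mm across, mug 90 mm tall, brushes to 155 mm; stands beside the case's left end, farther back. Origin at the centre of its underside.
- sander: Bystander, loose: wooden sanding block 30 x 75 x 22 mm; stands in front of the rim, left half. Origin at the centre of its underside.
- driver: Bystander, loose: black-handled screwdriver, 150 mm long, lying down; stands in front of the rim, right half. Origin half-way along it, on its underside.
- plane: Bystander, loose: green model aeroplane, 110 mm long, 150 mm span, 46 mm tall; stands behind the case. Origin at the centre of its underside.

How it is judged:
On the way, in this order (a step that is already met when the one before it is completed fails the run):
1. a finger touches the plain left end piece of the rim while the catch is still up (contact force between the fingers and rim_start above 0.3 N and value of joint catch below 0.002 m), for 0.1 s.
2. the sweep goes on, touching, over the first segment next to that end piece (contact force between the fingers and anything else above 0.3 N and y of the grasp point in the frame of rim_start between -0.066 and -0.03 m and value of joint catch below 0.006 m), for 0.02 s.
3. the fingers press the catch fully down (at least 6.5 of its 8 mm) and the lid is ajar (value of joint catch above 0.0065 m and angle between lid's own z axis and vertical above 0.16 rad and contact force between the fingers and anything else above 0.5 N), for 0.1 s.
At the end, for the whole second after the job is handed in: The catch stays at least 6.5 mm down (of 8 mm) and the lid stands open by more than 0.16 rad, both at rest (value of joint catch above 0.0065 m and angle between lid's own z axis and vertical above 0.16 rad and velocity of joint catch between -0.002 and 0.002 m/s); the robot touches nothing.
It fails at once if the robot touches the lid (more than 0.5 N) (contact force between any of the fingers, the arm and lid above 0.5 N).
It fails at once if the fingers push anything with more than 60 N (contact force between the fingers and anything else above 60 N).
It fails at once if a bystander is moved or lifted by more than 20 mm (distance of any of jar_a, jar_b, glue, mug, sander, driver, plane from where it was at the start of the episode above 0.02 m).
It also fails if it takes over 72 s, if anything falls off the work surface, if the arm or the gripper's body presses on something with over 40 N, if the wrist force passes 120 N, or if a joint passes its speed limit or range.

## Robot

A 6-joint arm with a two-finger parallel gripper is mounted at the origin on the work surface. World frame = base frame: x ahead of the robot, y to its left, z up, the work surface at z = 0. Lengths are in m, angles in rad, forces in N, time in s.
With the tool pointing down it reaches from about 0.3 to 0.875 m from the base axis. Payload 6.4 kg.
Tool frame: the origin (TCP) lies midway between the tips of the shut fingers; the grasp point (between the pads) lies 19 mm behind it (ctrl.hold_point_z is the distance from the TCP to the grasp point, in m); z points along the fingers, y is the line along which they close (so a half turn about z gives the same grasp; the last joint's range is limited). The gripper opens to 85 mm and grips with 20 to 120 N. Pads are 22 mm wide; open, the fingers measure 114 mm over their backs; the gripper's body (76 mm by 85 mm) begins 54 mm behind the grasp point. The pads swing forward as they close: fully open they stand 13 mm farther back than shut.
Start: joints at [-1.399, 0.181, 1.607, -0, 1.354, -0.206], TCP at [0.212, -0.534, 0.231] pointing down, gripper open.
Joint ranges: [-2.99, 2.99], [-0.89, 2.07], [0.3, 2.58], [-1.14, 4.28], [0, 2.63], [-3.12, 3.12]. Speed limits (rad/s): [2.57, 2.57, 3.01, 3.14, 3.14, 3.14].

## Interface

Orientations are given as a unit quaternion [w, x, y, z].
In Python, from bench import ctrl gives the robot as it stands.
- The arm moves only by the tool carry_out, never from a script. Its argument "plan" is text: rows parted by semicolons, each of 6 numbers parted by spaces: the shift along the tool's x, y, z as a fraction of full scale, then the turn, a rotation vector about the tool's x, y, z as a fraction of full scale. A call has exactly 8 rows; each row shifts and turns the commanded pose from where the row before left it, along the tool's axes as they then stand; what a row does not reach is not made up. Full scale, the value 1, is 40 mm for a shift and 0.1 rad for a turn. A row lasts 1/12 s, in which the tool goes at most 41.7 mm and 7.16 degrees, less where a joint would pass 70% of its speed; a pose out of reach is approached as far as the arm can. A call with a number of a shift or a turn outside -1 to 1 is refused whole. A call with a gripper value outside its range is refused whole. "claw" is the gripper's target within -1 to 1 (shut at 1, half-way at 0, fully open at -1), set as the call begins (left out, the last holds). The fingers move at their own pace and stop on an object; the grip force is fixed at half the most. Time passes only in rows, so rows that do not move let the fingers close, or fill a call up. It gives the time, the measured TCP pose, the force, the opening and the grip force at its end, in the units of the state.
- ctrl.get_obs(): the state, without advancing time (a new reading comes with each control period).
- ctrl.camera(name): name is "scene" or "top" or "wrist"; returns a dict with "pixels" (480x640x3 uint8, red, green, blue), "mtx" (3x3 intrinsics, pixels), "R" (3x3) and "t" (3): a world point X has camera coordinates R X + t. Camera axes: x right, y down, z forward; pixel columns grow to the right and rows downward; lengths in m; the calibration is good to about 2 mm. A picture is of the moment at which its call begins. There is no depth.
- ctrl.hand_in(): hands the job in; it is judged then, once.
The state is a dict: "time_s": time; "q": joint angles; "dq": joint speeds; "joint_efforts": joint torques, N m; "eef_pos": TCP position; "eef_rot": TCP orientation; "wrist_force": force on the tool from outside, world axes, zero at the start; "torque": the same for the moment, N m; "opening": opening from 0.0 (shut) to 1.0 (fully open); "grasp_force": force on a finger pad.
Only numpy, scipy, OpenCV 4.12 (cv2) and the standard library are available. Lean on these libraries where they do the work, as an engineer would, in place of code of your own. Each camera call takes 0.05 s, during which the arm holds its last target. There are 200 camera calls.

## Working session

There is one attempt and no reset: what is moved stays moved. The work goes in short steps, Python scripts to look and compute and a tool call to move; the robot and the scene stay as the last step left them, time stands still between calls to the robot, and variables do not carry over. Pictures are saved under pics/ and viewed, at most 10 in all, crops included, and the job is handed in when it is done.

Besides the shell and the picture viewer there is one more tool, called after "Call:" as name(argument=value, ...) on one line, values as JSON. carry_out: Moves the arm, as the interface text tells. Shift numbers are shares of 40 mm and turn numbers shares of 0.1 rad, none past 1 either way. Its arguments: {"type":"object","properties":{"plan":{"type":"string"},"claw":{"type":"number"}},"required":["plan"]}

```bash
mkdir -p pics; python3 - <<'E'
from bench import ctrl
import cv2,numpy as np
for n in("top","scene"):
    c=ctrl.camera(n); cv2.imwrite(f"pics/{n}0.png",c["pixels"][:,:,::-1]); np.savez(f"{n}0.npz",**c)
o=ctrl.get_obs(); print(o)
E
```

```text
{'time_s': 0.1, 'q': array([-1.39929399e+00,  1.81483495e-01,  1.60793424e+00,  1.45044030e-05,
        1.35380803e+00, -2.06296893e-01]), 'dq': array([-0.00152977, -0.00086395, -0.00255652, -0.0011613 , -0.00032945,
        0.00110988]), 'joint_efforts': array([-1.77006518e-04, -4.45884633e+01, -3.52233517e+01, -2.37648346e-04,
        4.13359536e-03,  1.09223163e-05]), 'eef_pos': array([ 0.21203646, -0.53392562,  0.23045216]), 'eef_rot': array([-8.16311670e-04,  9.82211425e-01,  1.87776598e-01,  2.12849664e-05]), 'wrist_force': array([-0.69923554,  0.99066773, -1.27697278]), 'torque': array([-0.01074642, -0.04938638, -0.0638474 ]), 'grasp_force': 0.0, 'opening': 0.9997202718703663}
```

View pics/top0.png

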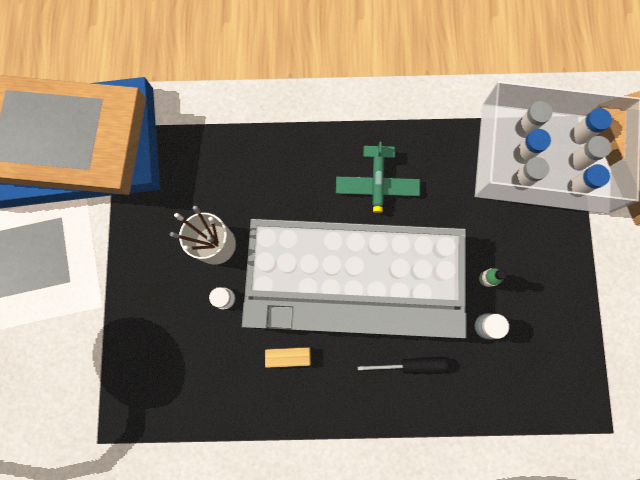

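View pics/scene0.png

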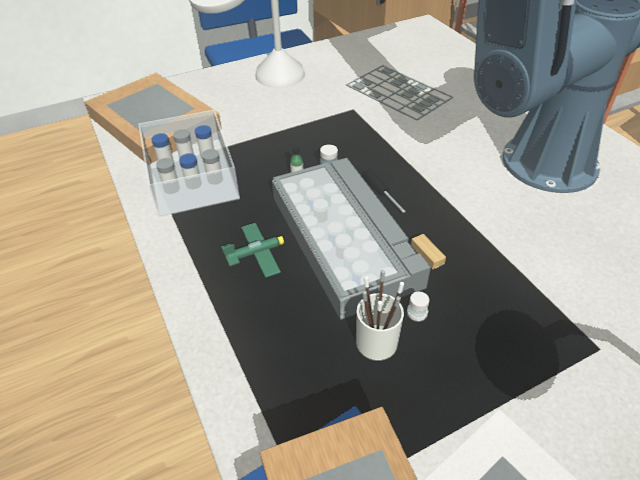

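The top view shows the case's rim from about (242,327) to (466,338), with the notch square at about (268–293, 305–329). That looks like the first segment. The sander is at (287,357) and jar_a at (222,298). I'll enlarge it to read the corners.

```bash
python3 - <<'E'
import cv2
i=cv2.imread("pics/top0.png")
a=cv2.resize(i[290:345,230:330],None,fx=8,fy=5.4*8/5.4,interpolation=cv2.INTER_CUBIC)
b=cv2.resize(i[300:318+27,400:500][:18+27],None,fx=3.2,fy=3.2,interpolation=cv2.INTER_CUBIC)
import numpy as np
o=np.zeros((600,800,3),np.uint8);o[:440]=a;o[446:446+144,:320]=b
cv2.imwrite("pics/crop0.png",o)
E
```

```text
(no output)
```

View pics/crop0.png

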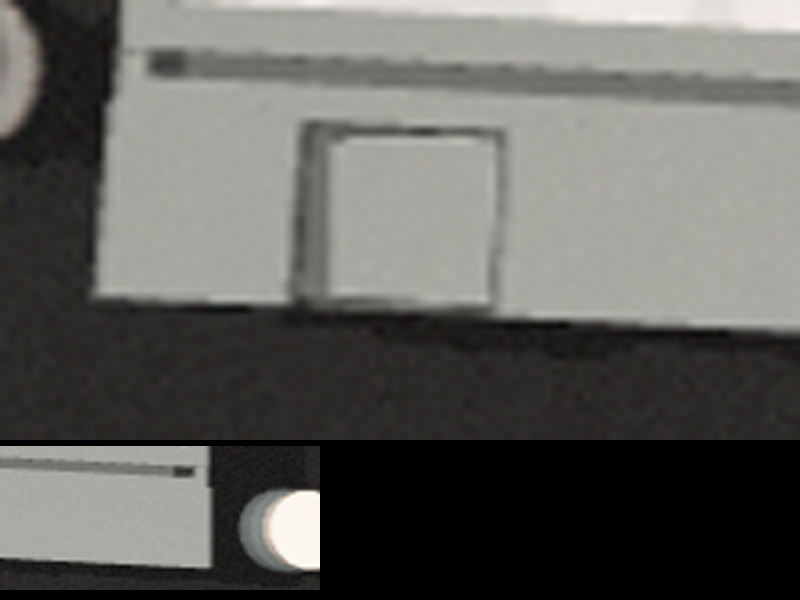

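The crop puts the rim's front-left corner at (241.8,327.3) and its front-right corner at (466.3,338.4). The notch runs from (267,327.9) to (291.9,328.5) along the front, and its back-left corner is at (267.9,305.3).

```bash
cat > h.py <<'E'
import numpy as np
from scipy.spatial.transform import Rotation as Ro
def px(n,uv,z):
    c=np.load(n+"0.npz"); d=c["R"].T@np.linalg.solve(c["mtx"],[*uv,1]); o=-c["R"].T@c["t"]
    return o+d*(z-o[2])/d[2]
E
python3 - <<'E'
from h import *
from bench import ctrl
L=px("top",(241.8,327.3),.06);R=px("top",(466.3,338.4),.06)
print(L,R,np.linalg.norm(L-R))
ey=(L-R)/np.linalg.norm(L-R);ex=np.array([ey[1],-ey[0],0]);yaw=np.arctan2(ex[1],ex[0])
mid=(L+R)/2+.02*ex
print("yaw",yaw,"mid",mid)
for p in [(267,327.9),(291.9,328.5),(267.9,305.3),(293.1,306)]:
    q=px("top",p,.06)-mid;print("notch corner in rim",q@ex,q@ey)
s=mid+.162*ey;n=mid+.12*ey;print("start",s,"notch",n)
for nm,p,z in[("sander",(287,357),.022),("jar_a",(222,298),.045),("mug",(203,235),.09)]:
    q=px("top",p,z);print(nm,q,(q-mid)@ex,(q-mid)@ey)
o=ctrl.get_obs();r=Ro.from_quat(o["eef_rot"],scalar_first=True);print(r.as_matrix().round(3))
# target: tool z down, tool x along ey or -ey / tool y along +-ey
for sg in(1,-1):
    y=sg*ey;z=np.array([0,0,-1.]);x=np.cross(y,z)
    T=Ro.from_matrix(np.c_[x,y,z]);print(sg,(r.inv()*T).as_rotvec())
print(r.inv().apply(s+[0,0,.05]-o["eef_pos"])/.04)
E
```

```text
[0.48638854 0.17776973 0.06      ] [ 0.46176775 -0.18175632  0.06      ] 0.36036808939874204
yaw -0.06837450034449412 mid [ 0.49403141 -0.00335972  0.06      ]
notch corner in rim -0.01897923343414751 0.13956829140154314
notch corner in rim -0.01798294199294352 0.0994766170351707
notch corner in rim 0.01709078219839086 0.14063627913103058
notch corner in rim 0.017939164880914845 0.09973599549961568
start [0.50509945 0.15826175 0.06      ] notch [0.50222996 0.11635989 0.06      ]
sander [0.43632191 0.10859459 0.022     ] -0.06522351474874066 0.10774992926085625
jar_a [0.53491874 0.21374377 0.045     ] 0.02595900938139783 0.21938967148618718
mug [0.63319428 0.23622444 0.09      ] 0.1224690126024115 0.24853211614717216
[[ 0.929  0.369 -0.   ]
 [ 0.369 -0.929  0.002]
 [ 0.    -0.002 -1.   ]]
1 [-1.83233256e-05 -2.25690716e-03 -2.69542126e+00]
-1 [-1.64674963e-03  1.33695928e-05  4.46170499e-01]
[ 13.19207871 -13.37695495   3.03724791]
```

The rim width measures 360.4 mm, as it should. The notch spans y ≈ 99.6–140 mm, so it is the first segment. The tool needs to turn 0.446 rad about z, with the claw shut; after that, tool x is the case's +x and tool y is the case's −y.

Call:
carry_out(plan="0 0 0 0 0 1; 0 0 0 0 0 1; 0 0 0 0 0 1; 0 0 0 0 0 1; 0 0 0 0 0 0.46; 0 0 0 0 0 0; 0 0 0 0 0 0; 0 0 0 0 0 0", claw=1)

```text
time_s: 0.77
eef_pos: [0.2121, -0.5343, 0.2311]
eef_rot: [-0.0, 0.999, -0.033, -0.0]
wrist_force: [-0.2, -0.0, 0.2]
opening: 0.0
grasp_force: 0.0
```

```bash
cat >> h.py <<'E'
yaw=-0.0684; ex=np.array([np.cos(yaw),np.sin(yaw),0]); ey=np.array([-ex[1],ex[0],0]); mid=np.array([.4940,-.0034,.06])
def rep():
    from bench import ctrl
    o=ctrl.get_obs(); d=o["eef_pos"]-mid; r=Ro.from_quat(o["eef_rot"],scalar_first=True)
    print("t",o["time_s"],"rim xyz mm",np.round([d@ex*1e3,d@ey*1e3,d[2]*1e3],1),"F",o["wrist_force"].round(1),"open",round(o["opening"],3))
    T=Ro.from_matrix(np.c_[ex,-ey,[0,0,-1]]); print("rot err",(r.inv()*T).as_rotvec().round(4))
    t=mid+.162*ey-.004*ex+[0,0,.03]; print("to hover (units)",(r.inv().apply(t-o["eef_pos"])/.04).round(2))
E
python3 -c "from h import *;rep()"
```

```text
t 0.7667 rim xyz mm [-244.9 -548.9  171.1] F [-0.2 -0.   0.2] open 0.0
rot err [-0.0004  0.0001  0.0018]
to hover (units) [  6.06 -17.76   3.53]
```

Call:
carry_out(plan="0.3 -0.9 0 0 0 0; 0.3 -0.9 0 0 0 0; 0.3 -0.9 0 0 0 0; 0.3 -0.9 0 0 0 0; 0.3 -0.9 0 0 0 0; 0.3 -0.9 0 0 0 0; 0.3 -0.9 0 0 0 0; 0.3 -0.9 0 0 0 0")

```text
time_s: 1.43
eef_pos: [0.3278, -0.252, 0.2314]
eef_rot: [0.0, 0.999, -0.034, 0.0]
wrist_force: [0.9, -0.1, -0.8]
opening: -0.003
grasp_force: 0.0
```

Call:
carry_out(plan="0.3 -0.9 0 0 0 0; 0.3 -0.9 0 0 0 0; 0.3 -0.9 0 0 0 0; 0.3 -0.9 0 0 0 0; 0.3 -0.9 0 0 0 0; 0.3 -0.9 0 0 0 0; 0.3 -0.9 0 0 0 0; 0 0 0 0 0 0")

```text
time_s: 2.1
eef_pos: [0.4297, -0.0023, 0.2316]
eef_rot: [-0.001, 1.0, -0.03, 0.001]
wrist_force: [-0.8, 0.1, -0.6]
opening: 0.002
grasp_force: 0.0
```

```bash
python3 -c "from h import *;rep()"
```

```text
t 2.1 rim xyz mm [-64.2  -3.3 171.6] F [-0.8  0.1 -0.6] open 0.002
rot err [-0.0025 -0.0013  0.0081]
to hover (units) [ 1.53 -4.11  3.55]
```

Call:
carry_out(plan="0.3 -0.8 0.2 0 0 0; 0.3 -0.8 0.2 0 0 0; 0.3 -0.8 0.2 0 0 0; 0.3 -0.8 0.4 0 0 0; 0.3 -0.8 0.5 0 0 0; 0 -0.1 0.8 0 0 0; 0 0 0.6 0 0 0; 0 0 0 0 0 0")

```text
time_s: 2.77
eef_pos: [0.4955, 0.1518, 0.11]
eef_rot: [0.001, 0.999, -0.033, -0.005]
wrist_force: [-1.7, 0.0, -0.2]
opening: 0.001
grasp_force: 0.0
```

Call:
carry_out(plan="0 0 0 0 0 0; 0 0 0 0 0 0; 0 0 0 0 0 0; 0 0 0 0 0 0; 0 0 0 0 0 0; 0 0 0 0 0 0; 0 0 0 0 0 0; 0 0 0 0 0 0")

```text
time_s: 3.43
eef_pos: [0.4997, 0.1515, 0.1156]
eef_rot: [-0.0, 0.999, -0.034, 0.0]
wrist_force: [1.0, 0.6, 0.6]
opening: 0.0
grasp_force: 0.0
```

```bash
python3 - <<'E'
from h import *
rep()
from bench import ctrl
import cv2
c=ctrl.camera("top"); i=c["pixels"][240:360,190:350,::-1]
cv2.imwrite("pics/top1.png",cv2.resize(i,None,fx=5,fy=5,interpolation=cv2.INTER_CUBIC))
E
```

```text
t 3.4333 rim xyz mm [ -4.9 154.9  55.6] F [1.  0.6 0.6] open 0.0
rot err [-0.0001 -0.0005  0.0001]
to hover (units) [ 0.02 -0.18  0.64]
```

View pics/top1.png

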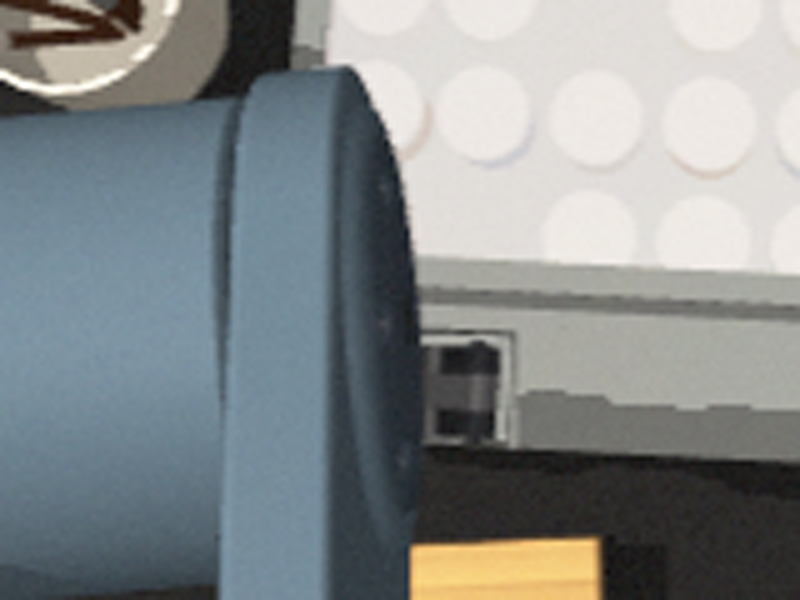

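The arm hides the tool, but the visible open edge of the gripper lies over the rim, as intended. Descending towards the end piece.

Call:
carry_out(plan="0 -0.12 0.3 0 0 0; 0 0 0.3 0 0 0; 0 0 0.3 0 0 0; 0 0 0.2 0 0 0; 0 0 0.1 0 0 0; 0 0 0 0 0 0; 0 0 0 0 0 0; 0 0 0 0 0 0")

```text
time_s: 4.15
eef_pos: [0.5003, 0.1563, 0.0676]
eef_rot: [-0.0, 0.999, -0.034, 0.0]
wrist_force: [1.5, -0.5, 0.8]
opening: -0.002
grasp_force: 0.0
```

```bash
python3 -c "from h import *;rep()"
```

```text
t 4.15 rim xyz mm [ -4.7 159.8   7.6] F [ 1.5 -0.5  0.8] open -0.002
rot err [-0.0001 -0.0006  0.0001]
to hover (units) [ 0.02 -0.06 -0.56]
```

Call:
carry_out(plan="0 0 0.03 0 0 0; 0 0 0.03 0 0 0; 0 0 0.03 0 0 0; 0 0 0.02 0 0 0; 0 0 0.02 0 0 0; 0 0 0.02 0 0 0; 0 0 0 0 0 0; 0 0 0 0 0 0")

```text
time_s: 4.82
eef_pos: [0.4998, 0.1563, 0.0612]
eef_rot: [0.0, 0.999, -0.034, -0.0]
wrist_force: [0.4, 0.6, 0.1]
opening: -0.002
grasp_force: 0.0
```

Call:
carry_out(plan="0 0 0.015 0 0 0; 0 0 0.015 0 0 0; 0 0 0 0 0 0; 0 0 0 0 0 0; 0 0 0.015 0 0 0; 0 0 0 0 0 0; 0 0 0 0 0 0; 0 0 0 0 0 0")

```text
time_s: 5.48
eef_pos: [0.4999, 0.1564, 0.0601]
eef_rot: [0.0, 0.999, -0.034, -0.0]
wrist_force: [-2.4, -0.5, 5.4]
opening: -0.003
grasp_force: 2.9
```

Contact at 5.4 N with z = 0.0601, which is the rim top. Now sweeping slowly towards −y, keeping touch.

Call:
carry_out(plan="0 0.05 0.005 0 0 0; 0 0.1 0 0 0 0; 0 0.1 0 0 0 0; 0 0.1 0 0 0 0; 0 0.1 0 0 0 0; 0 0.1 0 0 0 0; 0 0.1 0 0 0 0; 0 0.1 0 0 0 0")

```text
time_s: 6.15
eef_pos: [0.4974, 0.1257, 0.059]
eef_rot: [0.0, 0.999, -0.034, -0.0]
wrist_force: [-1.1, 0.2, -0.1]
opening: -0.002
grasp_force: 0.0
```

```bash
python3 -c "from h import *;rep()"
```

```text
t 6.15 rim xyz mm [ -5.4 129.   -1. ] F [-1.1  0.2 -0.1] open -0.002
rot err [0.0007 0.0008 0.0003]
to hover (units) [ 0.04 -0.82 -0.78]
```

The finger has dropped into the notch (z −1 mm, no force). I'll centre over the catch, then lower onto it and touch.

Call:
carry_out(plan="0 0.1 0 0 0 0; 0 0.1 0 0 0 0; 0 0.02 0.02 0 0 0; 0 0 0.03 0 0 0; 0 0 0.03 0 0 0; 0 0 0.03 0 0 0; 0 0 0.03 0 0 0; 0 0 0.02 0 0 0")

```text
time_s: 6.82
eef_pos: [0.4972, 0.1177, 0.0531]
eef_rot: [0.0, 0.999, -0.034, -0.0]
wrist_force: [-3.3, 0.0, 6.9]
opening: -0.003
grasp_force: 3.2
```

```bash
python3 -c "from h import *;rep()"
```

```text
t 6.8167 rim xyz mm [ -5.1 121.1  -6.9] F [-3.3  0.   6.9] open -0.003
rot err [0.0002 0.0003 0.0005]
to hover (units) [ 0.03 -1.02 -0.92]
```

The finger is on the catch at 6.9 N with y = 121, inside the step-2 window. I'll hold a moment and then press down steadily.

Call:
carry_out(plan="0 0 0 0 0 0; 0 0 0.02 0 0 0; 0 0 0.03 0 0 0; 0 0 0.03 0 0 0; 0 0 0.03 0 0 0; 0 0 0.02 0 0 0; 0 0 0.02 0 0 0; 0 0 0 0 0 0")

```text
time_s: 7.48
eef_pos: [0.4972, 0.1178, 0.0471]
eef_rot: [0.0, 0.999, -0.034, -0.0]
wrist_force: [-1.1, -0.4, 4.9]
opening: -0.001
grasp_force: 2.3
```

Call:
carry_out(plan="0 0 0.02 0 0 0; 0 0 0.015 0 0 0; 0 0 0 0 0 0; 0 0 0 0 0 0; 0 0 0.015 0 0 0; 0 0 0 0 0 0; 0 0 0 0 0 0; 0 0 0 0 0 0")

```text
time_s: 8.15
eef_pos: [0.4972, 0.1178, 0.046]
eef_rot: [0.0, 0.999, -0.034, -0.0]
wrist_force: [-5.5, -0.6, 12.6]
opening: -0.004
grasp_force: 6.6
```

```bash
python3 -c "from h import *;rep()"
```

```text
t 8.15 rim xyz mm [ -5.1 121.1 -14. ] F [-5.5 -0.6 12.6] open -0.004
rot err [0.0002 0.0003 0.0008]
to hover (units) [ 0.03 -1.02 -1.1 ]
```

It is at the stop: z −14 mm and the force has risen above 8 N. One small firm press, then straight up and clear towards the robot.

Call:
carry_out(plan="0 0 0.01 0 0 0; 0 0 0 0 0 0; 0 0 0 0 0 0; 0 0 -0.05 0 0 0; 0 0 -0.1 0 0 0; 0 0 -0.2 0 0 0; -0.1 0 -0.4 0 0 0; -0.1 0 -0.4 0 0 0")

```text
time_s: 8.82
eef_pos: [0.4887, 0.1182, 0.0907]
eef_rot: [-0.0, 0.999, -0.034, -0.001]
wrist_force: [1.0, 0.2, -0.5]
opening: 0.001
grasp_force: 0.0
```

Call:
carry_out(plan="-0.3 0.1 -0.5 0 0 0; -0.5 0.2 -0.5 0 0 0; -0.5 0.3 -0.5 0 0 0; -0.5 0.3 -0.3 0 0 0; -0.3 0.2 -0.2 0 0 0; 0 0 0 0 0 0; 0 0 0 0 0 0; 0 0 0 0 0 0")

```text
time_s: 9.48
eef_pos: [0.4031, 0.0801, 0.1705]
eef_rot: [-0.0, 0.999, -0.034, 0.0]
wrist_force: [-0.1, -0.4, 0.1]
opening: 0.001
grasp_force: 0.0
```

```bash
python3 - <<'E'
from h import *
rep()
from bench import ctrl
import cv2
c=ctrl.camera("scene"); i=c["pixels"][130:370,220:500,::-1]
cv2.imwrite("pics/s1.png",cv2.resize(i,None,fx=2.5,fy=2.5,interpolation=cv2.INTER_CUBIC))
E
```

```text
t 9.4833 rim xyz mm [-96.4  77.1 110.5] F [-0.1 -0.4  0.1] open 0.001
rot err [-0.0002 -0.0009 -0.0001]
to hover (units) [ 2.31 -2.12  2.02]
```

View pics/s1.png

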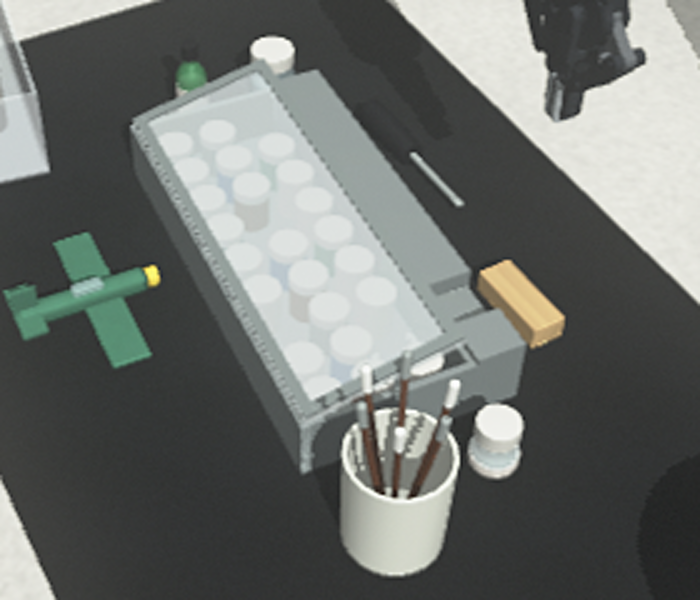

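The lid stands ajar, with its front edge raised from about (255,65) to (465,335). The catch is down at about (460,300), the bystanders are where they were, and the gripper is clear.

```bash
python3 -c "from bench import ctrl;print(ctrl.hand_in())"
```

```text
the job is handed in; nothing more can be done
None
```

The catch is pressed to its stop, the lid stands ajar, the arm is clear and the bystanders look unmoved; the job is handed in, but hand-in returned no verdict.

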